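# Pull the spent main filter from behind the pre-filter of a bench filter unit

### The job

The bench filter unit's main filter is spent. Stop the fan first: push the spring-centred toggle on its roof to the left (seen from the front), hold it about a second and let it spring back; then lift the black pre-filter hood off the bed and stand it on the bare board, clear of unit and tray. Draw the white main filter out of the bay past its catch and stand it upright in the steel tray, never tipping or dropping it, and leave everything else where it is.

Things in the scene. Friction and masses are not known exactly. Their poses are not given: they have to be found in the camera images.
- unit: Bench filter unit, fixed to the board: grey sheet-metal box, steel bed plate in front. Origin on the board under the middle of the bay roof's front edge; x points into the unit, y to its left seen from the front, z up. Fan housing: x = 80 to 120 mm, 122 mm high (spigot on it to 142), 100 mm wide. Unit numbers below are in this frame.
- bay_mouth (a point): Bed surface under the middle of the roof's front edge, 4 mm above the board. Bay: roof over x = 0 to 80 mm, underside 68.5, top 74.5 mm above the board; cheeks at y = +-34 mm from x = 21 mm back. A sprung ball in the roof (x = 50 mm) sits in a shallow groove on top of the main filter and gives way when the filter is pulled forward with about 5 to 10 N.
- bed_edge (a point): Middle of the bed's upturned front edge, x = -83 mm, 9 mm above the board. Bed plate 4 mm thick, 96 mm wide, from here back under the unit. Rails along y = +-45.5 mm are 18 mm high. Two ears (x = -48 mm, y = +-36.5 to +-43.5 mm, 13 mm high) hold the pre-filter but leave the main filter's path free.
- toggle (a joint): Angle of the toggle lever on the bay's roof, rad: 0 upright (spring-centred), positive leaning to the unit's left (+y, the stop side, bar mark), negative to its right (the start side, dot mark); stops at +-0.45; it is held over when it leans 0.3 or more. The spring needs about 1 N at the tip.
- toggle_tip (a point): Top of the toggle lever: a steel bat 43 mm long, 9 mm thick at its tip, pivoted 43 mm below this point (at x = 42 mm, y = 0, z = 77 mm of the unit), so that upright the tip is 120 mm above the board.
- prefilter: Pre-filter: black plastic hood with grille front, 40 mm (x) by 82 mm (y), 72 mm high plus a grip block. Origin at the middle of its underside, x towards its open back, z up. Open behind and below; it covers the main filter's pull tab. About 0.12 kg. It stands on the bed behind the two ears, origin 23 mm in front of the bay's mouth, and lifts straight up (80 mm clears all).
- prefilter_handle (a point): Middle of the pre-filter's grip block: 40 mm (the pre-filter's y) by 14 mm (x), from 72 to 101 mm above the pre-filter's underside; this point is 88 mm above it and 7 mm in front of its origin.
- main_filter: Main filter: white cassette with pleated paper, 48 mm (x) by 64 mm (y), 60 mm high, about 0.22 kg. Origin at the middle of its underside, x to its back, z up. It starts on the bed in the bay, origin 50 mm behind the mouth. Slid about 90 mm forward on the bed it stands clear of the roof and can be taken from above across its 64 mm; the bed's front edge stops it at about 105 mm.
- pull_tab (a point): Grip point of the main filter's pull tab, 46 mm in front of its origin, 32 mm above its underside. The tab is 14 mm wide (y; 17.5 mm bead at the end), 28 mm high, sticks out 34 mm from the cassette's front face. In the bay it reaches only 8 mm out from under the roof's edge (this point is 4 mm inside), so fingers must come in tilted, about 25 to 45 degrees.
- tray: Shallow sheet-steel tray fixed to the board, 130 (x) by 120 (y) mm, walls 18 mm high and 3.5 mm thick, floor 3.5 mm thick. Origin at the middle of its underside.
- solder_spool: Bystander: spool of solder wire standing to the right of the unit, 46 mm across, 32 mm high; origin at the middle of its underside.
- wax_block: Bystander: block of carving wax, 38 x 52 x 26 mm, to the left of the unit's bay; origin at the middle of its underside.
- tweezers: Bystander: fine tweezers lying at the left of the board, 12 x 124 x 9 mm, long along y; origin at the middle of its underside.
- slide_gauge: Bystander: brass sliding caliper lying along the board's front edge, 39 x 125 x 9 mm, long along its y; origin at the middle of its underside.
- loupe: Bystander: folding loupe lying on the board's front edge, 22 x 33 x 12 mm; origin at the middle of its underside.
- touchstone: Bystander: small black stone bar lying at the left of the board, 18 x 45 x 9 mm, long along y; origin at the middle of its underside.

How it is judged:
By the outcome, as a careful person would: the job done as asked, in the order asked, and still so for the second after the job is handed in, with the robot touching nothing.
It also fails if it takes over 72 s, if anything falls off the work surface, if the arm or the gripper's body presses on something with over 40 N, if the wrist force passes 120 N, or if a joint passes its speed limit or range.

### The arm

A 7-joint arm with a two-finger parallel gripper is mounted at the origin on a cart in front of the work surface, level with it; the furniture and walls round the work are solid. World frame = base frame: x ahead of the robot, y to its left, z up, the work surface at z = 0. Lengths are in m, angles in rad, forces in N, time in s.
With the tool pointing down it reaches from about 0.4 to 0.85 m from the base axis. Payload 6.9 kg.
Tool frame: the origin (TCP) lies on the centre line of the jaws, within the pads' length; the fingertips stand 8 mm ahead of it and the grasp point (between the pads) lies 11 mm behind it; z points along the fingers, y is the direction in which the jaws open and shut (so a half turn about z gives the same grasp; the last joint's range is limited). The gripper opens to 85 mm and grips with 20 to 120 N. Pads are 22 mm wide; open, the fingers measure 114 mm over their backs; the gripper's body (76 mm by 85 mm) begins 54 mm behind the grasp point. The pads swing forward as they close: fully open they stand 13 mm farther back than shut.
Start: joints at [-1.139, 0.507, -0.238, 1.5, 0.126, 1.149, -0.155], TCP at [0.201, 0.592, 0.239] pointing down, gripper open.
Joint ranges: [-3.08, 3.08], [-0.24, 2.05], [-1.43, 1.35], [0, 2.5], [-1.52, 4.66], [0.17, 1.96], [-2.89, 2.89]. Speed limits (rad/s): [2.39, 2.39, 3.14, 3.14, 3.14, 3.14, 3.14].

### API

Orientations are given as a unit quaternion [x, y, z, w].
In Python, from rig import state, read_camera, camera_model, close_job gives the robot as it stands. The module is installed in compiled form; this text tells all that it offers.
- The arm moves only by the tool move_arm, never from a script. Its argument "commands" is a list of rows, each an object of numbers: "x", "y", "z": the shift along the world's x, y, z in mm; "twist": the turn about the world's z in degrees. In form: [{"x": .., "y": .., "z": .., "twist": ..}, ...]. A call has 1 to 20 rows; each row shifts and turns the commanded pose from where the row before left it; what a row does not reach is not made up. A row lasts 1/8 s, in which the tool goes at most 62.5 mm and 10.7 degrees, less where a joint would pass 70% of its speed; a pose out of reach is approached as far as the arm can. A call with a gripper value outside its range is refused whole. "grip" is the closure, from 0 (fully open) to 1 (shut), set as the call begins (left out, the last holds). The fingers move at their own pace and stop on an object; "newtons" is the grip in N (left out, the last holds). Time passes only in rows, so rows that do not move let the fingers close. It gives the time, the measured TCP pose, the force and the opening at its end, in the units of the state.
- state(): the state, without advancing time (a new reading comes with each control period).
- read_camera(name): name is "scene" or "top" or "wrist"; returns the picture (420x560x3 uint8, red, green, blue); there is no depth.
- camera_model(name): a dict with "intrinsics" (3x3 intrinsics, pixels), "R" (3x3) and "t" (3): a world point X has camera coordinates R X + t. Camera axes: x right, y down, z forward; pixel columns grow to the right and rows downward; lengths in m; the calibration is good to about 2 mm. A picture is of the moment at which its call begins: read the wrist's pose just before it. camera_model takes no time and is no camera call; for the wrist camera it gives the pose at the moment of the call.
- close_job(): hands the job in, once; it reports no verdict.
The state is a dict: "clock": time; "joints": joint angles; "dq": joint speeds; "tau": joint torques, N m; "tool_pos": TCP position; "tcp_rot": TCP orientation; "force": force on the tool from outside, world axes, zero at the start; "ft_torque": the same for the moment, N m; "opening": finger opening in m.
Only numpy, scipy, OpenCV 4.12 (cv2) and the standard library are available. Lean on these libraries where they do the work, as an engineer would, in place of code of your own. Each camera call takes 0.05 s, during which the arm holds its last target. There are 200 camera calls.

## Working session

There is one attempt and no reset: what is moved stays moved. The work goes in short steps, Python scripts to look and compute and a tool call to move; the robot and the scene stay as the last step left them, time stands still between calls to the robot, and variables do not carry over. Pictures are saved under pics/ and viewed, about 8 in all and at most 12, crops included, and the job is handed in when it is done.

Besides the shell and the picture viewer there is one more tool, called after "Request:" as a command line: name --argument value ..., lists and objects as JSON in quotes. move_arm: Moves the arm, as the interface text tells. Its arguments: {"type":"object","properties":{"commands":{"type":"array"},"grip":{"type":"number"},"newtons":{"type":"number"}},"required":["commands"]}

```bash
mkdir -p pics
python3 - <<'E'
from rig import *
import cv2,numpy as np
s=state();print(s)
for n in("scene","top"):
    cv2.imwrite(f"pics/{n}0.png",read_camera(n)[:,:,::-1]);m=camera_model(n);print(n,m)
E
```

```text
{'clock': 0.0, 'joints': array([-1.13851335,  0.5083428 , -0.23756128,  1.50114716,  0.12568614,
        1.14887836, -0.15476648]), 'dq': array([-0.00063288, -0.00032093, -0.00193494, -0.00137742, -0.00056505,
       -0.00077305,  0.00042397]), 'tau': array([-1.00462935e-04, -6.20595574e+01, -2.18685709e+00, -2.49650288e+01,
        1.24871044e-02,  1.19625431e-02,  2.11739746e-05]), 'tool_pos': array([0.20051624, 0.59144438, 0.23842288]), 'tcp_rot': array([ 1.62626582e-01,  9.86687284e-01, -8.81203536e-04, -1.44679647e-04]), 'force': array([-0.01651826,  0.70580878,  0.21088658]), 'ft_torque': array([0.02041362, 0.00576619, 0.01097656]), 'opening': 0.08546714482771116}
scene {'intrinsics': array([[430.8498121 ,   0.        , 277.76390526],
       [  0.        , 430.8498121 , 210.13347647],
       [  0.        ,   0.        ,   1.        ]]), 'R': array([[ 0.91839962, -0.39560591,  0.00617322],
       [-0.28025511, -0.6614677 , -0.69564183],
       [ 0.2792834 ,  0.63714712, -0.71836226]]), 't': array([-0.46676545,  0.1923814 ,  1.18279711])}
top {'intrinsics': array([[410.03203244,   0.        , 276.15594664],
       [  0.        , 410.03203244, 210.9484823 ],
       [  0.        ,   0.        ,   1.        ]]), 'R': array([[ 0.00636985, -0.99993795, -0.00913901],
       [-0.98709313, -0.00482501, -0.16007459],
       [ 0.16002056,  0.01004071, -0.98706261]]), 't': array([-0.04624821,  0.51463981,  0.91138622])}
```

View pics/top0.png

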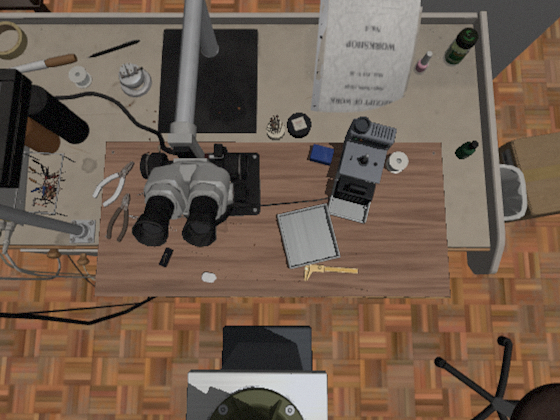

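View pics/scene0.png

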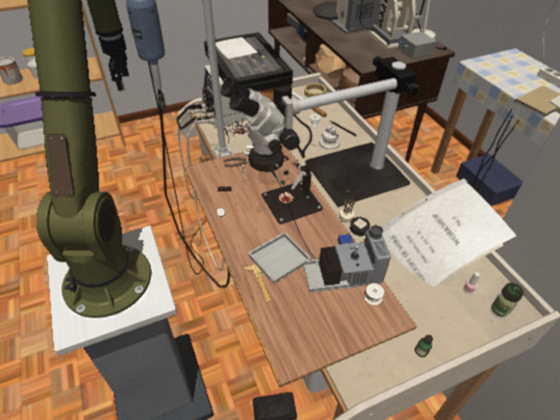

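```bash
cat > h.py <<'E'
import numpy as np
from rig import *
def ray(m,p,z):
    K,R,t=m["intrinsics"],m["R"],m["t"]
    c=-R.T@t; d=R.T@np.linalg.solve(K,[p[0],p[1],1.]); return c+d*(z-c[2])/d[2]
def proj(m,X):
    q=m["intrinsics"]@(m["R"]@np.asarray(X,float)+m["t"]); return q[:2]/q[2]
def tri(ms,ps):
    A=[];b=[]
    for m,p in zip(ms,ps):
        c=-m["R"].T@m["t"]; d=m["R"].T@np.linalg.solve(m["intrinsics"],[p[0],p[1],1.]); d/=np.linalg.norm(d)
        P=np.eye(3)-np.outer(d,d); A.append(P); b.append(P@c)
    return np.linalg.lstsq(np.vstack(A),np.hstack(b),rcond=None)[0]
E
python3 - <<'E'
import cv2,numpy as np
a=cv2.imread("pics/top0.png")[105:285,255:455];b=cv2.imread("pics/scene0.png")[205:325,225:405]
cv2.imwrite("pics/c.png",np.hstack([cv2.resize(a,(600,540),interpolation=2)[:, :]]))
from h import *
m=camera_model("top");s=camera_model("scene")
for n,p in dict(tl=(277,213),tr=(326,204),bl=(290,267),br=(340,258)).items():print(n,ray(m,p,.018))
for p in [(105,142),(447,142),(447,297),(97,290),(400,220)]:print(p,ray(m,p,0))
print("spool",ray(m,(399,159),.03))
# microscope eyepiece tops
for p,q in [((152,226),(238,90)),((203,230),(248,117)),((198,190),(285,135))]:print(p,tri([m,s],[p,q]))
E
```

```text
tl [ 0.51372683 -0.04515096  0.018     ]
tr [ 0.53602738 -0.1618673   0.018     ]
bl [ 0.38660555 -0.07618933  0.018     ]
br [ 0.40814087 -0.19283364  0.018     ]
(105, 142) [0.69432474 0.3866287  0.        ]
(447, 142) [ 0.69711036 -0.46610437  0.        ]
(447, 297) [ 0.31983265 -0.44344626  0.        ]
(97, 290) [0.33043964 0.37885936 0.        ]
(400, 220) [ 0.50094039 -0.34152472  0.        ]
spool [ 0.64412056 -0.33648453  0.03      ]
(152, 226) [0.44021146 0.12325673 0.41608249]
(203, 230) [0.44044533 0.05948049 0.37498608]
(198, 190) [0.53836102 0.08562519 0.27186876]
```

View pics/c.png

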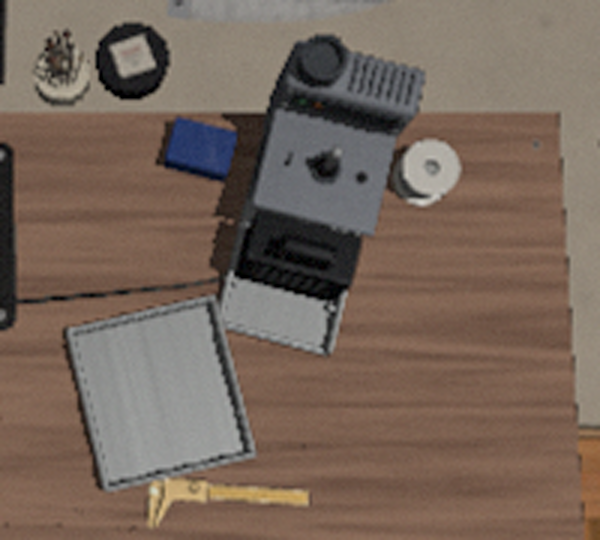

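Run:
```python
from h import *
m=camera_model("top");s=camera_model("scene")
T=lambda u,v,z:ray(m,(255+u/3,105+v/3),z)
fl,fr=T(218,323,.009),T(330,354,.009)
rl,rr=T(248,207,.0745),T(375,234,.0745)
print(fl,fr,(fl+fr)/2,np.linalg.norm(fl-fr));print(rl,rr,(rl+rr)/2,np.linalg.norm(rl-rr))
print("toggle",T(325,165,.120),"bar/dot",T(289,160,.0745),T(361,177,.0745))
d=fl-fr;print(np.degrees(np.arctan2(-d[0],d[1])));d=rl-rr;print(np.degrees(np.arctan2(-d[0],d[1])))
```

```text
[ 0.51654885 -0.16660225  0.009     ] [ 0.4920164  -0.25526692  0.009     ] [ 0.50428262 -0.21093458  0.009     ] 0.09199601116020384
[ 0.59519537 -0.18285118  0.0745    ] [ 0.57465992 -0.27806029  0.0745    ] [ 0.58492764 -0.23045573  0.0745    ] 0.09739855541764567
toggle [ 0.6149534  -0.23245558  0.12      ] bar/dot [ 0.63212474 -0.21468229  0.0745    ] [ 0.61896603 -0.2689639   0.0745    ]
-15.46612459361869
-12.171547464155806
```

Run:
```python
from h import *
import cv2
m=camera_model("top");s=camera_model("scene")
S=cv2.imread("pics/scene0.png");T=cv2.imread("pics/top0.png")
S=cv2.resize(S[0:240,50:330],(560,480),interpolation=2);T=cv2.resize(T[:,:240],(240,420))
f=lambda p:(int((p[0]-50)*2),int(p[1]*2))
pts=[(.2,.59,.24),(.2,.59,.5),(.2,.40,.5),(.33,.25,.5),(.4,.1,.5),(.42,0,.5),(.44,-.2,.5)]
for i,p in enumerate(pts):
    q=proj(s,p);cv2.circle(S,f(q),4,(0,0,255),-1);cv2.putText(S,str(i),f(q+4),0,.5,(0,255,255),1)
    q=proj(m,p);print(i,proj(s,p),q);cv2.circle(T,tuple(int(v) for v in q),3,(0,0,255),-1)
o=np.zeros((480,800,3),np.uint8);o[:,:560]=S;o[:420,560:]=T
cv2.imwrite("pics/p.png",o)
b=ray(m,(85,230),0);print(b,proj(s,b), [proj(s,b+[0,0,h]) for h in(.2,.4,.6)],[proj(m,b+[0,0,h]) for h in(.2,.4,.6)])
b=ray(m,(190,155),0);print(b,[proj(s,b+[0,0,h]) for h in(0,.2,.4,.6)],[proj(m,b+[0,0,h]) for h in(.2,.4,.6)])
```

```text
0 [123.90301718  84.39170949] [-90.5439842  369.77490789]
1 [101.56276859   3.61058233] [-299.15815382  421.76310486]
2 [111.30800617  29.3063122 ] [-129.94052096  423.47739981]
3 [173.76179483  44.50072499] [ 17.31420656 304.23850535]
4 [219.16419546  66.22635757] [150.25629349 244.30587352]
5 [242.0697435   85.05822113] [235.46041676 227.87458459]
6 [288.04142312 133.09317618] [404.30585159 211.99961835]
[0.47266332 0.41889673 0.        ] [223.72332593 150.97677805] [array([218.69408871, 103.38208711]), array([212.54837088,  45.22146995]), array([204.86796741, -27.46279875])] [array([ 36.51766093, 218.20112122]), array([-44.06049311, 198.59126143]), array([-204.37556249,  159.57626946])]
[0.66138044 0.17207685 0.        ] [array([298.93132283, 178.98323224]), array([301.61087761, 130.67423684]), array([304.9375617 ,  70.69831594]), array([309.17799948,  -5.75143251])] [array([168.38473072, 125.57697454]), array([133.09548374,  77.5407276 ]), array([ 65.15396851, -14.94227166])]
```

View pics/p.png

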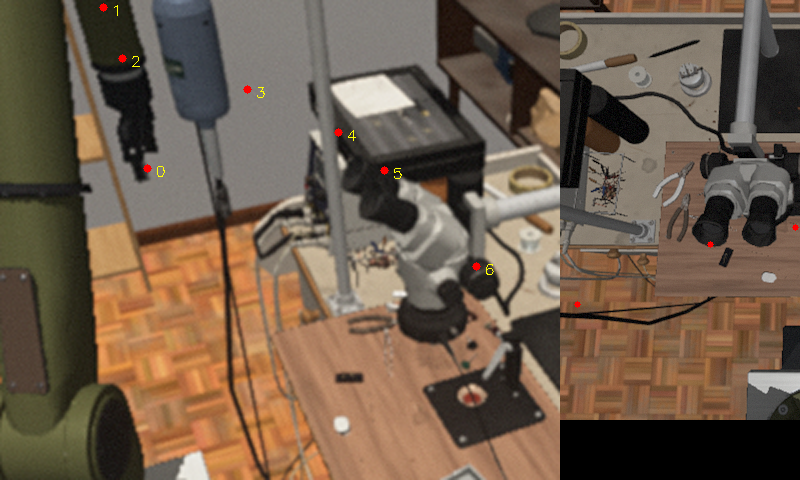

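Run:
```python
from h import *
m=camera_model("top");s=camera_model("scene")
for p in [(145,50),(154,62),(158,100),(165,190)]:
    print(p,[ (z,ray(s,p,z).round(3)[:2].tolist(),proj(m,ray(s,p,z)).round(0).tolist()) for z in(-.2,-.1,0,.1,.2,.3,.4,.5,.6)])
print(-s["R"].T@s["t"],-m["R"].T@m["t"])
print(proj(s,(0.2,0.59,.5)),proj(s,(0,0,.3)))
```

```text
(145, 50) [(-0.2, [0.41, 1.771], [-347.0, 257.0]), (-0.1, [0.389, 1.553], [-325.0, 264.0]), (0, [0.367, 1.336], [-299.0, 272.0]), (0.1, [0.345, 1.118], [-266.0, 282.0]), (0.2, [0.323, 0.901], [-225.0, 295.0]), (0.3, [0.302, 0.683], [-170.0, 312.0]), (0.4, [0.28, 0.465], [-96.0, 336.0]), (0.5, [0.258, 0.248], [13.0, 370.0]), (0.6, [0.236, 0.03], [184.0, 423.0])]
(154, 62) [(-0.2, [0.428, 1.602], [-289.0, 251.0]), (-0.1, [0.405, 1.399], [-267.0, 258.0]), (0, [0.382, 1.195], [-240.0, 266.0]), (0.1, [0.358, 0.992], [-207.0, 276.0]), (0.2, [0.335, 0.788], [-165.0, 289.0]), (0.3, [0.312, 0.585], [-110.0, 306.0]), (0.4, [0.289, 0.382], [-35.0, 330.0]), (0.5, [0.265, 0.178], [74.0, 363.0]), (0.6, [0.242, -0.025], [247.0, 417.0])]
(158, 100) [(-0.2, [0.361, 1.193], [-154.0, 275.0]), (-0.1, [0.344, 1.025], [-131.0, 282.0]), (0, [0.326, 0.856], [-103.0, 290.0]), (0.1, [0.309, 0.687], [-69.0, 301.0]), (0.2, [0.291, 0.518], [-26.0, 314.0]), (0.3, [0.273, 0.349], [31.0, 332.0]), (0.4, [0.256, 0.18], [109.0, 356.0]), (0.5, [0.238, 0.011], [222.0, 390.0]), (0.6, [0.22, -0.158], [401.0, 445.0])]
(165, 190) [(-0.2, [0.242, 0.521], [76.0, 320.0]), (-0.1, [0.234, 0.408], [100.0, 327.0]), (0, [0.227, 0.296], [129.0, 336.0]), (0.1, [0.219, 0.184], [165.0, 347.0]), (0.2, [0.212, 0.072], [211.0, 361.0]), (0.3, [0.204, -0.041], [272.0, 379.0]), (0.4, [0.197, -0.153], [354.0, 404.0]), (0.5, [0.189, -0.265], [475.0, 440.0]), (0.6, [0.181, -0.377], [665.0, 498.0])]
[ 0.15225748 -0.81101685  0.9863868 ] [ 0.36245148 -0.05291316  0.98155336]
[101.56276859   3.61058233] [ 70.68204816 202.86816251]
```

Request:
move_arm --commands '[{"x": -20,"y": -35,"z": 10},{"x": -20,"y": -35,"z": 10},{"x": -20,"y": -35,"z": 10},{"x": -20,"y": -35,"z": 10},{"x": 0,"y": -10,"z": 40,"twist": 2},{"x": 0,"y": -10,"z": 40,"twist": 2},{"x": 5,"y": -10,"z": 40,"twist": 1},{"x": 5,"y": 0,"z": 40},{"x": 0,"y": 0,"z": 40},{"x": 0,"y": 0,"z": 20},{}]'

```text
invalid input
```

Request:
move_arm --commands '[{"x": -20,"y": -35,"z": 10,"twist": 0},{"x": -20,"y": -35,"z": 10,"twist": 0},{"x": -20,"y": -35,"z": 10,"twist": 0},{"x": -20,"y": -35,"z": 10,"twist": 0},{"x": 0,"y": -10,"z": 40,"twist": 2},{"x": 0,"y": -10,"z": 40,"twist": 2},{"x": 5,"y": -10,"z": 40,"twist": 1},{"x": 5,"y": 0,"z": 40,"twist": 0},{"x": 0,"y": 0,"z": 40,"twist": 0},{"x": 0,"y": 0,"z": 20,"twist": 0},{"x": 0,"y": 0,"z": 0,"twist": 0}]'

```text
clock: 1.48
tool_pos: [0.1306, 0.4222, 0.5]
tcp_rot: [0.119, 0.993, 0.001, 0.0]
force: [0.4, 0.7, -0.1]
opening: 0.0854
```

Request:
move_arm --commands '[{"x": 40,"y": -30,"z": 0,"twist": 0},{"x": 40,"y": -30,"z": 0,"twist": 0},{"x": 40,"y": -30,"z": 0,"twist": 0},{"x": 30,"y": -37,"z": 0,"twist": 0},{"x": 30,"y": -37,"z": 0,"twist": 0},{"x": 30,"y": -37,"z": 0,"twist": 0},{"x": 0,"y": 0,"z": 0,"twist": 0}]'

```text
clock: 2.35
tool_pos: [0.3423, 0.2177, 0.4979]
tcp_rot: [0.123, 0.992, -0.001, -0.0]
force: [-0.7, 0.8, 0.5]
opening: 0.0855
```

Request:
move_arm --commands '[{"x": 15,"y": -35,"z": 0,"twist": 0},{"x": 15,"y": -35,"z": 0,"twist": 0},{"x": 15,"y": -35,"z": 0,"twist": 0},{"x": 15,"y": -35,"z": 0,"twist": 0},{"x": 5,"y": -40,"z": 0,"twist": 0},{"x": 5,"y": -40,"z": 0,"twist": 0},{"x": 5,"y": -40,"z": 0,"twist": 0},{"x": 5,"y": -40,"z": 0,"twist": 0},{"x": 20,"y": -40,"z": -40,"twist": 0},{"x": 20,"y": -40,"z": -40,"twist": 0},{"x": 20,"y": -40,"z": -40,"twist": 0},{"x": 20,"y": 0,"z": -30,"twist": 0},{"x": 0,"y": 0,"z": 0,"twist": 0}]'

```text
clock: 3.98
tool_pos: [0.5005, -0.1972, 0.3455]
tcp_rot: [0.119, 0.993, 0.001, -0.003]
force: [-1.1, 0.5, -0.7]
opening: 0.0854
```

Run:
```python
from h import *
import cv2,pickle
s=state();m=camera_model("wrist");im=read_camera("wrist")
cv2.imwrite("pics/w1.png",cv2.resize(im[:,:,::-1],(800,600),interpolation=2));cv2.imwrite("pics/w1r.png",im[:,:,::-1]);pickle.dump(m,open("w1.p","wb"))
print(s["tool_pos"],s["tcp_rot"],s["force"],s["joints"],-m["R"].T@m["t"],m["intrinsics"][0,0])
```

```text
[ 0.50046011 -0.19715829  0.34554266] [ 1.18842581e-01  9.92906658e-01  8.86132662e-04 -3.46771660e-03] [-1.06675915  0.49897051 -0.7206334 ] [-1.52096480e-03  3.28105309e-01  4.80587557e-01  1.53757886e+00
 -1.53712189e-01  1.32092884e+00  1.82886127e+00] [ 0.42882438 -0.18062816  0.48006355] 299.65195513886704
```

View pics/w1.png

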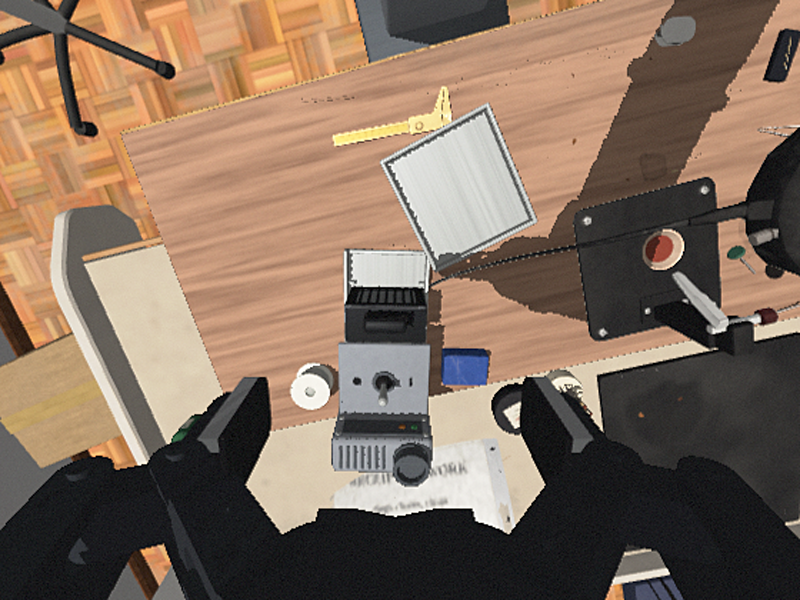

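Run:
```python
from h import *
import pickle
m=pickle.load(open("w1.p","rb"))
T=lambda u,v,z:ray(m,(u*.7,v*.7),z)
a,b=T(338,343,.0745),T(432,343.5,.0745);f,g=T(345,249,.009),T(432,249,.009)
print("roof",a,b,(a+b)/2,np.linalg.norm(a-b));print("bed",f,g,(f+g)/2,np.linalg.norm(f-g))
d=b-a;print(np.degrees(np.arctan2(-d[0],d[1])));d=g-f;print(np.degrees(np.arctan2(-d[0],d[1])))
print("toggle",T(383,401,.118), "base",T(381,382,.08))
print("handle top",T(386,322,.105), [T(u,v,.018) for u,v in((381,162),(488,104),(537,219),(436,270))],"spool",T(310,392,.032))
```

```text
roof [ 0.57530875 -0.27483104  0.0745    ] [ 0.5984651  -0.18199918  0.0745    ] [ 0.58688693 -0.22841511  0.0745    ] 0.09567637798686646
bed [ 0.49313483 -0.25204362  0.009     ] [ 0.51587936 -0.15841388  0.009     ] [ 0.5045071  -0.20522875  0.009     ] 0.09635270061732476
-14.006254451932147
-13.653815842157625
toggle [ 0.62655007 -0.23938643  0.118     ] base [ 0.62548139 -0.24220757  0.08      ]
handle top [ 0.55467391 -0.21881247  0.105     ] [array([ 0.41398706, -0.1906941 ,  0.018     ]), array([ 0.38599538, -0.07434448,  0.018     ]), array([ 0.50917523, -0.04328571,  0.018     ]), array([ 0.53803155, -0.15948342,  0.018     ])] spool [ 0.64198632 -0.33309443  0.032     ]
```

Request:
move_arm --commands '[{"x": 42,"y": -14,"z": -45,"twist": 0},{"x": 42,"y": -14,"z": -45,"twist": 0},{"x": 42,"y": -13,"z": -45,"twist": 0},{"x": 0,"y": 0,"z": 0,"twist": 0},{"x": 0,"y": 0,"z": 0,"twist": 0},{"x": 0,"y": 0,"z": 0,"twist": 0}]' --grip 0.6 --newtons 30

```text
clock: 4.78
tool_pos: [0.6255, -0.24, 0.2189]
tcp_rot: [0.12, 0.993, -0.0, 0.002]
force: [0.1, -0.3, 0.6]
opening: 0.0338
```

Run:
```python
from h import *
import cv2,pickle
s=state();m=camera_model("wrist");im=read_camera("wrist")
cv2.imwrite("pics/w2.png",cv2.resize(im[:,:,::-1],(800,600),interpolation=2))
print(s["tool_pos"],s["force"],s["opening"],proj(m,(.627,-.238,.12))/.7,proj(m,s["tool_pos"])/.7)
```

```text
[ 0.62551255 -0.23996909  0.21887601] [ 0.07172502 -0.280002    0.57123104] 0.03384223979665739 [399.64394257 308.20426903] [396.44859696 393.33230404]
```

View pics/w2.png

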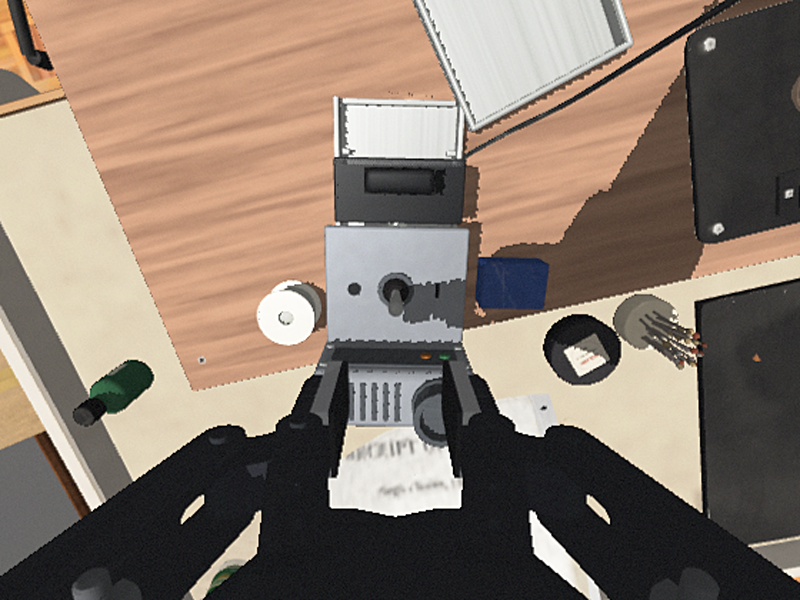

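Request:
move_arm --commands '[{"x": 1,"y": 1,"z": -40,"twist": 0},{"x": 0,"y": 0,"z": -40,"twist": 0},{"x": 0,"y": 0,"z": -28,"twist": 0},{"x": 0,"y": 0,"z": 0,"twist": 0},{"x": 1.5,"y": 6,"z": 0,"twist": 0},{"x": 1.5,"y": 6,"z": 0,"twist": 0},{"x": 1.5,"y": 6,"z": 0,"twist": 0},{"x": 1.5,"y": 5,"z": 0,"twist": 0},{"x": 1,"y": 4,"z": 0,"twist": 0},{"x": 0,"y": 0,"z": 0,"twist": 0},{"x": 0,"y": 0,"z": 0,"twist": 0}]'

```text
clock: 6.2
tool_pos: [0.6333, -0.2153, 0.1081]
tcp_rot: [0.121, 0.993, -0.002, 0.001]
force: [-0.9, -8.1, 0.1]
opening: 0.0341
```

Run:
```python
from h import *
import cv2
s=state();m=camera_model("wrist");im=read_camera("wrist")
c=im[150:330,180:400,::-1]
cv2.imwrite("pics/w3.png",cv2.resize(c,None,fx=3,fy=3,interpolation=2))
print(s["tool_pos"],s["force"],s["opening"],s["clock"])
O=np.array([.627,-.239,0]);uy=np.array([.24,.971,0])
for a in(0,.3,.4,.45):print(a,(proj(m,O+uy*.043*np.sin(a)+[0,0,.077+.043*np.cos(a)])-[180,150])*3)
```

```text
[ 0.63328042 -0.21527557  0.10805729] [-0.89768427 -8.11133986  0.05265533] 0.034097376176112686 6.2
0 [133.43178312 412.01359682]
0.3 [216.93685822 405.61737969]
0.4 [243.31305288 400.72551704]
0.45 [255.96322611 397.82201752]
```

View pics/w3.png

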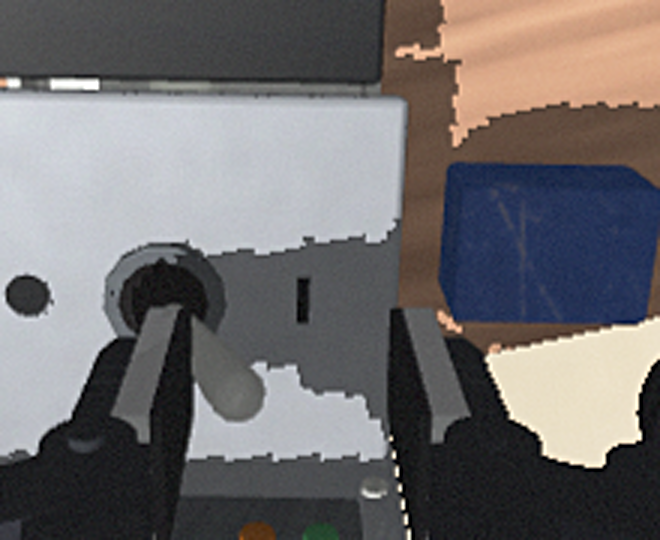

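Request:
move_arm --commands '[{"x": 0,"y": 0,"z": 0,"twist": 0},{"x": 0,"y": 0,"z": 0,"twist": 0},{"x": 0,"y": 0,"z": 0,"twist": 0},{"x": 0,"y": 0,"z": 0,"twist": 0},{"x": 0,"y": 0,"z": 0,"twist": 0},{"x": 0,"y": 0,"z": 0,"twist": 0},{"x": 0,"y": 0,"z": 0,"twist": 0},{"x": 0,"y": 0,"z": 0,"twist": 0},{"x": 0,"y": 0,"z": 0,"twist": 0},{"x": -2,"y": -7,"z": 0,"twist": 0},{"x": -2,"y": -7,"z": 0,"twist": 0},{"x": -2,"y": -7,"z": 0,"twist": 0},{"x": -1,"y": -4,"z": 0,"twist": 0},{"x": 0,"y": 0,"z": 0,"twist": 0},{"x": 0,"y": 0,"z": 30,"twist": 0},{"x": 0,"y": 0,"z": 40,"twist": 0},{"x": 0,"y": 0,"z": 0,"twist": 0}]'

```text
clock: 8.38
tool_pos: [0.6283, -0.2374, 0.181]
tcp_rot: [0.119, 0.993, -0.001, 0.003]
force: [-1.2, -0.3, 0.4]
opening: 0.0343
```

Request:
move_arm --commands '[{"x": -36,"y": 9,"z": 0,"twist": 0},{"x": -36,"y": 9,"z": 0,"twist": 0},{"x": 0,"y": 0,"z": -20,"twist": 0},{"x": 0,"y": 0,"z": -35,"twist": 0},{"x": 0,"y": 0,"z": -30,"twist": 0},{"x": 0,"y": 0,"z": -10,"twist": 0},{"x": 0,"y": 0,"z": 0,"twist": 0}]' --grip 0.25

```text
clock: 9.25
tool_pos: [0.5543, -0.2185, 0.082]
tcp_rot: [0.119, 0.993, 0.0, -0.001]
force: [0.5, 0.2, 0.5]
opening: 0.0643
```

Request:
move_arm --commands '[{"x": 0,"y": 0,"z": 0,"twist": 0},{"x": 0,"y": 0,"z": 0,"twist": 0},{"x": 0,"y": 0,"z": 0,"twist": 0},{"x": 0,"y": 0,"z": 0,"twist": 0},{"x": 0,"y": 0,"z": 0,"twist": 0},{"x": 0,"y": 0,"z": 0,"twist": 0}]' --grip 1 --newtons 30

```text
clock: 10.0
tool_pos: [0.5552, -0.2192, 0.0836]
tcp_rot: [0.12, 0.993, -0.0, 0.001]
force: [-0.5, -0.5, 6.8]
opening: 0.0392
```

Request:
move_arm --commands '[{"x": 0,"y": 0,"z": 10,"twist": 0},{"x": 0,"y": 0,"z": 30,"twist": 0},{"x": 0,"y": 0,"z": 30,"twist": 0},{"x": 0,"y": 0,"z": 30,"twist": 0},{"x": -20,"y": -20,"z": 0,"twist": 0},{"x": -30,"y": -30,"z": 0,"twist": 0},{"x": -35,"y": -35,"z": 0,"twist": 0},{"x": -20,"y": -20,"z": 0,"twist": 0},{"x": -10,"y": -6,"z": 0,"twist": 0},{"x": 0,"y": 0,"z": -30,"twist": 0},{"x": 0,"y": 0,"z": -30,"twist": 0},{"x": 0,"y": 0,"z": -20,"twist": 0},{"x": 0,"y": 0,"z": -12,"twist": 0},{"x": 0,"y": 0,"z": -6,"twist": 0},{"x": 0,"y": 0,"z": 0,"twist": 0}]'

```text
clock: 11.88
tool_pos: [0.4398, -0.3296, 0.0846]
tcp_rot: [0.119, 0.993, 0.0, 0.0]
force: [0.4, 0.3, -1.7]
opening: 0.0394
```

Run:
```python
from h import *
import cv2
s=state();im=read_camera("scene")[190:330,200:420,::-1];w=read_camera("wrist")[:,:,::-1]
o=np.zeros((600,800,3),np.uint8);a=cv2.resize(im,None,fx=2,fy=2,interpolation=2);b=cv2.resize(w,(427,320));o[:280,:440]=a;o[280:,:427]=b
t=read_camera("top")[130:290,270:450,::-1];o[:320,440:]=cv2.resize(t,(360,320),interpolation=2)
cv2.imwrite("pics/w4.png",o)
print(s["tool_pos"],s["force"],s["opening"],s["clock"])
```

```text
[ 0.43980345 -0.32957401  0.08457524] [ 0.37960585  0.30517376 -1.6812248 ] 0.03936982444433237 11.875
```

View pics/w4.png

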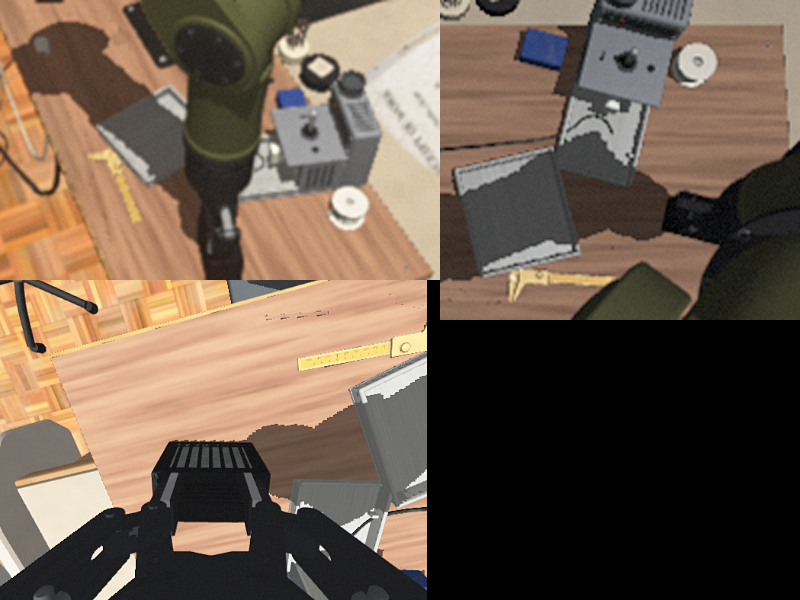

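Request:
move_arm --commands '[{"x": 0,"y": 0,"z": -2,"twist": 0},{"x": 0,"y": 0,"z": -2,"twist": 0},{"x": 0,"y": 0,"z": -1,"twist": 0},{"x": 0,"y": 0,"z": 0,"twist": 0}]'

```text
clock: 12.52
tool_pos: [0.4395, -0.3298, 0.0797]
tcp_rot: [0.12, 0.993, 0.0, 0.0]
force: [-1.0, 1.1, 1.4]
opening: 0.0392
```

Request:
move_arm --commands '[{"x": 0,"y": 0,"z": -0.5,"twist": 0},{"x": 0,"y": 0,"z": 0,"twist": 0}]'

```text
clock: 12.78
tool_pos: [0.4395, -0.3299, 0.0796]
tcp_rot: [0.12, 0.993, -0.0, 0.0]
force: [-1.8, 0.8, 7.7]
opening: 0.0395
```

Request:
move_arm --commands '[{"x": 0,"y": 0,"z": 0,"twist": 0},{"x": 0,"y": 0,"z": 0,"twist": 0},{"x": 0,"y": 0,"z": 0,"twist": 0},{"x": 0,"y": 0,"z": 20,"twist": 0},{"x": 0,"y": 0,"z": 50,"twist": 0},{"x": 0,"y": 0,"z": 50,"twist": 0},{"x": 0,"y": 0,"z": 0,"twist": 0}]' --grip 0.3

```text
clock: 13.65
tool_pos: [0.441, -0.3314, 0.2027]
tcp_rot: [0.12, 0.993, -0.002, 0.003]
force: [0.5, 0.7, -0.3]
opening: 0.0596
```

Request:
move_arm --commands '[{"x": 33,"y": 38,"z": 0,"twist": 0},{"x": 33,"y": 38,"z": 0,"twist": 0},{"x": 33,"y": 38,"z": 0,"twist": 0},{"x": 0,"y": 0,"z": 0,"twist": 0},{"x": 0,"y": 0,"z": 0,"twist": 0}]' --grip 0.5

```text
clock: 14.28
tool_pos: [0.5378, -0.216, 0.198]
tcp_rot: [0.119, 0.993, -0.0, -0.001]
force: [0.4, -0.2, -1.1]
opening: 0.0428
```

Run:
```python
from h import *
import cv2,pickle
s=state();m=camera_model("wrist");im=read_camera("wrist")
pickle.dump(m,open("w5.p","wb"))
cv2.imwrite("pics/w5.png",cv2.resize(im[100:300,140:420,::-1],None,fx=2.8,fy=2.8,interpolation=2))
print(s["tool_pos"],s["force"],s["opening"])
O=np.array([.586,-.2265,0]);ux=np.array([.971,-.24,0]);uy=np.array([.24,.971,0])
for n,p in dict(tabtip=(-8,0,50),roofL=(0,48,74.5),roofR=(0,-48,74.5),bedL=(-83,48,9),bedR=(-83,-48,9)).items():
    print(n,(proj(m,O+ux*p[0]/1e3+uy*p[1]/1e3+[0,0,p[2]/1e3])-[140,100])*2.8)
```

```text
[ 0.53781745 -0.215953    0.19803062] [ 0.40287943 -0.16292149 -1.07239867] 0.04277385035382222
tabtip [386.48842404 390.40527559]
roofL [529.38674034 440.59465772]
roofR [244.13636699 439.81709859]
bedL [512.28442674 167.73812435]
bedR [261.29633403 166.95814265]
```

View pics/w5.png

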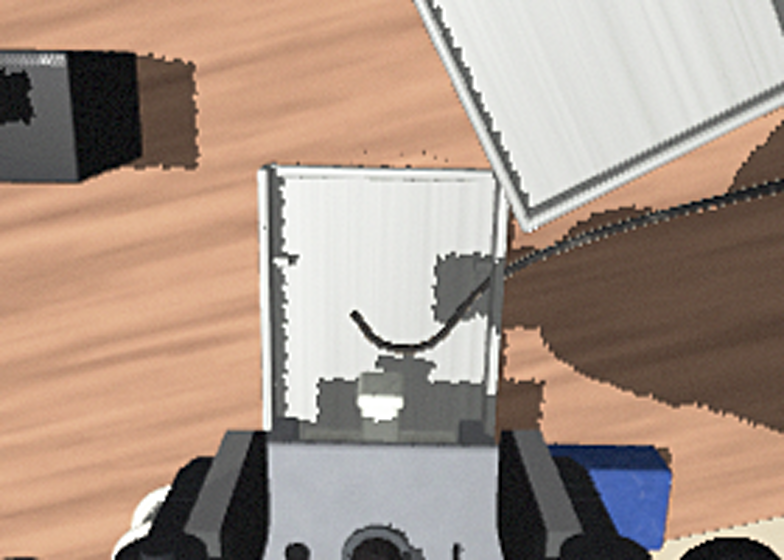

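Run:
```python
from h import *
import cv2,pickle
m=pickle.load(open("w5.p","rb"));t=camera_model("top")
im=read_camera("top")[:,:,::-1];cv2.imwrite("pics/t5.png",cv2.resize(im[150:250,290:390],None,fx=6,fy=6,interpolation=2))
O=np.array([.586,-.2265,0]);U=np.array([[.971,-.24,0],[.24,.971,0],[0,0,1]])
W=lambda u,v:(140+u/2.8,100+v/2.8)
for n,a,b in [("end",(353,315),(356,196)),("apex",(400,348),(346,189)),("left",(470,305),(335,194))]:
    X=tri([m,t],[W(*a),b]);print(n,(U@(X-O)*1e3).round(1),[np.abs(proj(k,X)-p).max().round(1) for k,p in((m,W(*a)),(t,b))])
for z in(.005,.02,.04,.06): print(z,[(U@(ray(m,W(*a),z)-O)*1e3).round()[:2] for a in((353,315),(400,348),(490,280),(784,180))])
print("tab",[(z,(U@(ray(m,W(380,v),z/1e3)-O)*1e3).round(1)) for v,z in((395,50),(372,50))])
```

```text
end [-30.7 -12.6  31. ] [np.float64(0.0), np.float64(0.0)]
apex [-8.3  8.1 -3.9] [np.float64(2.4), np.float64(1.1)]
left [-31.2  34.1  11.1] [np.float64(2.0), np.float64(0.8)]
0.005 [array([-23., -13.]), array([-8.,  6.]), array([-38.,  42.]), array([-78., 155.])]
0.02 [array([-27., -13.]), array([-14.,   5.]), array([-42.,  40.]), array([-80., 147.])]
0.04 [array([-33., -12.]), array([-21.,   5.]), array([-47.,  37.]), array([-83., 138.])]
0.06 [array([-40., -12.]), array([-28.,   4.]), array([-52.,  34.]), array([-86., 128.])]
tab [(50, array([-6.2, -2.3, 50. ])), (50, array([-15.1,  -2.4,  50. ]))]
```

View pics/t5.png

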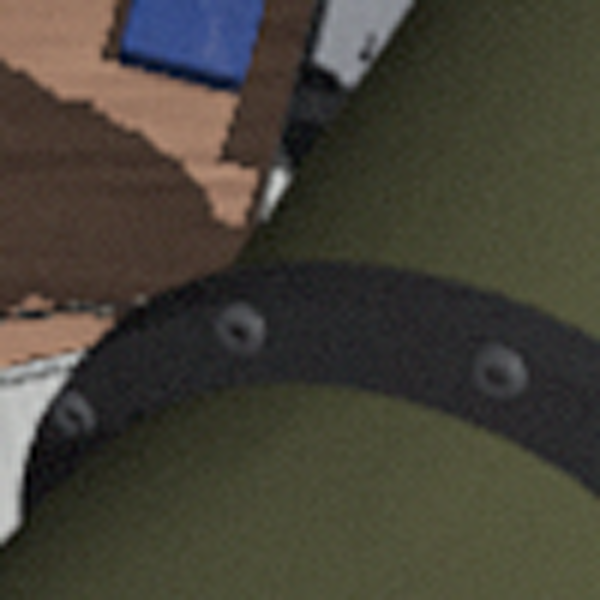

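Request:
move_arm --commands '[{"x": 18,"y": -5,"z": -30,"twist": 0},{"x": 17,"y": -4,"z": -30,"twist": 0},{"x": 0,"y": 0,"z": -30,"twist": 0},{"x": 0,"y": 0,"z": 0,"twist": 0},{"x": 0,"y": 0,"z": -20,"twist": 0},{"x": 0,"y": 0,"z": -20,"twist": 0},{"x": 0,"y": 0,"z": -15,"twist": 0},{"x": 0,"y": 0,"z": 0,"twist": 0}]' --grip 0.62

```text
clock: 15.38
tool_pos: [0.573, -0.225, 0.0539]
tcp_rot: [0.12, 0.993, 0.0, -0.0]
force: [0.0, -0.3, 0.2]
opening: 0.0322
```

Request:
move_arm --commands '[{"x": 0,"y": 0,"z": -15,"twist": 0},{"x": 0,"y": 0,"z": -11,"twist": 0},{"x": 0,"y": 0,"z": 0,"twist": 0}]'

```text
clock: 15.75
tool_pos: [0.5729, -0.2244, 0.0269]
tcp_rot: [0.119, 0.993, 0.0, -0.001]
force: [0.1, -0.5, -0.7]
opening: 0.0327
```

Now creep forward to feel the roof edge.

Request:
move_arm --commands '[{"x": 1,"y": -0.25,"z": 0,"twist": 0},{"x": 1,"y": -0.25,"z": 0,"twist": 0},{"x": 0,"y": 0,"z": 0,"twist": 0}]'

```text
clock: 16.12
tool_pos: [0.5739, -0.2248, 0.0278]
tcp_rot: [0.12, 0.993, 0.0, -0.002]
force: [-5.9, 1.4, 0.4]
opening: 0.0322
```

Request:
move_arm --commands '[{"x": 1,"y": -0.25,"z": 0,"twist": 0},{"x": 0,"y": 0,"z": 0,"twist": 0}]'

```text
clock: 16.38
tool_pos: [0.5739, -0.2248, 0.0278]
tcp_rot: [0.12, 0.993, 0.001, -0.002]
force: [-7.5, 2.5, 3.3]
opening: 0.0325
```

Request:
move_arm --commands '[{"x": -2,"y": 0.5,"z": 0,"twist": 0},{"x": 0,"y": 0,"z": 0,"twist": 0},{"x": 0,"y": 0,"z": 0,"twist": 0},{"x": 0,"y": 0,"z": 0,"twist": 0},{"x": 0,"y": 0,"z": 0,"twist": 0},{"x": 0,"y": 0,"z": 0,"twist": 0}]' --grip 1 --newtons 60

```text
clock: 17.12
tool_pos: [0.574, -0.2252, 0.0284]
tcp_rot: [0.12, 0.993, -0.0, -0.0]
force: [-5.8, 1.1, 4.7]
opening: 0.0125
```

Request:
move_arm --commands '[{"x": -2,"y": 0.5,"z": 0,"twist": 0},{"x": -3,"y": 0.7,"z": 0,"twist": 0},{"x": -3,"y": 0.7,"z": 0,"twist": 0},{"x": -3,"y": 0.7,"z": 0,"twist": 0},{"x": 0,"y": 0,"z": 0,"twist": 0}]'

```text
clock: 17.75
tool_pos: [0.5637, -0.2223, 0.0282]
tcp_rot: [0.119, 0.993, -0.0, 0.0]
force: [2.6, -0.6, 1.2]
opening: 0.0123
```

Run:
```python
from h import *
import cv2,pickle
s=state();m=camera_model("wrist");im=read_camera("wrist")
pickle.dump(m,open("w6.p","wb"))
cv2.imwrite("pics/w6.png",cv2.resize(im[150:350,140:420,::-1],None,fx=2.8,fy=2.8,interpolation=2))
print(s["tool_pos"],s["force"],s["opening"])
```

```text
[ 0.56373736 -0.22233392  0.02822992] [ 2.6095123  -0.57274215  1.16894678] 0.012272338152367727
```

View pics/w6.png

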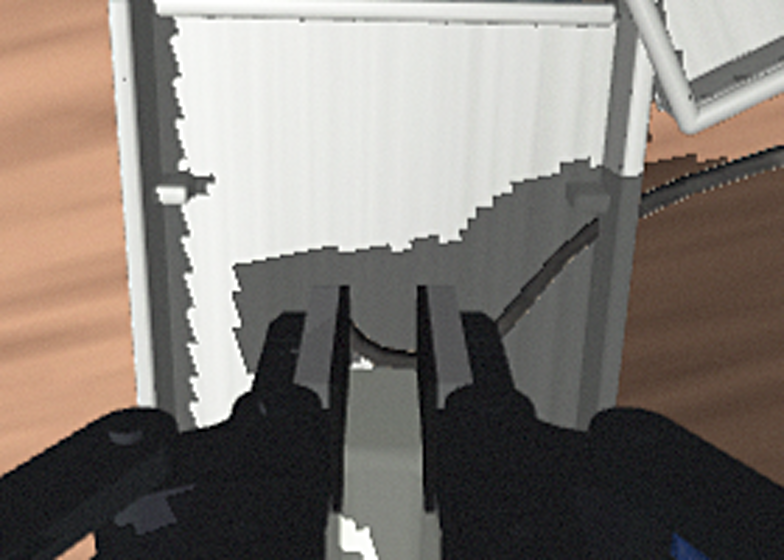

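Request:
move_arm --commands '[{"x": -5,"y": 1.2,"z": 0,"twist": 0},{"x": -9,"y": 2.2,"z": 0,"twist": 0},{"x": -10,"y": 2.5,"z": 0,"twist": 0},{"x": -10,"y": 2.5,"z": 0,"twist": 0},{"x": -10,"y": 2.5,"z": 0,"twist": 0},{"x": -10,"y": 2.5,"z": 0,"twist": 0},{"x": -10,"y": 2.5,"z": 0,"twist": 0},{"x": -10,"y": 2.5,"z": 0,"twist": 0},{"x": -6,"y": 1.5,"z": 0,"twist": 0},{"x": 0,"y": 0,"z": 0,"twist": 0},{"x": 0,"y": 0,"z": 0,"twist": 0}]'

```text
clock: 19.18
tool_pos: [0.4822, -0.2022, 0.028]
tcp_rot: [0.12, 0.993, 0.0, -0.001]
force: [-2.3, 1.3, 8.3]
opening: 0.0124
```

Run:
```python
from h import *
import cv2,pickle
s=state();m=camera_model("wrist");im=read_camera("wrist")
cv2.imwrite("pics/w7.png",im[:,:,::-1]);pickle.dump(m,open("w7.p","wb"))
print(s["tool_pos"],s["force"],s["opening"])
t=read_camera("top");S=read_camera("scene")
for n,i in(("t7",t),("s7",S)):cv2.imwrite(f"pics/{n}.png",i[:,:,::-1])
# expected look of tab strip: grey column between pads
print(im[230:420:12,280].tolist())
```

```text
[ 0.48221933 -0.20217303  0.02799038] [-2.31641852  1.3260342   8.27845546] 0.012395600744773761
[[198, 152, 126], [94, 75, 61], [95, 77, 62], [91, 72, 61], [88, 68, 56], [119, 120, 113], [114, 118, 110], [133, 138, 128], [135, 138, 130], [134, 134, 128], [128, 128, 123], [13, 16, 17], [27, 27, 30], [32, 33, 29], [13, 17, 25], [25, 22, 27]]
```

Request:
move_arm --commands '[{"x": 0,"y": 0,"z": 1,"twist": 0},{"x": 0,"y": 0,"z": 0,"twist": 0}]'

```text
clock: 19.58
tool_pos: [0.4825, -0.2021, 0.0285]
tcp_rot: [0.12, 0.993, 0.0, -0.001]
force: [-1.1, 0.7, -0.8]
opening: 0.0121
```

Request:
move_arm --commands '[{"x": 0,"y": 0,"z": 0,"twist": 0},{"x": 0,"y": 0,"z": 0,"twist": 0},{"x": 0,"y": 0,"z": 0,"twist": 0},{"x": 0,"y": 0,"z": 30,"twist": 0},{"x": 0,"y": 0,"z": 50,"twist": 0},{"x": 0,"y": 0,"z": 50,"twist": 0},{"x": 0,"y": 0,"z": 0,"twist": 0}]' --grip 0.5

```text
clock: 20.45
tool_pos: [0.4854, -0.2036, 0.1626]
tcp_rot: [0.12, 0.993, -0.001, 0.003]
force: [0.0, -0.6, -0.8]
opening: 0.0426
```

Request:
move_arm --commands '[{"x": 0,"y": 0,"z": 40,"twist": 0},{"x": 0,"y": 0,"z": 0,"twist": 0}]' --grip 0

```text
clock: 20.7
tool_pos: [0.4845, -0.2031, 0.2006]
tcp_rot: [0.119, 0.993, -0.0, 0.002]
force: [-0.3, 0.1, 0.2]
opening: 0.0773
```

Run:
```python
from h import *
import cv2,pickle
s=state();m=camera_model("wrist");im=read_camera("wrist")
pickle.dump(m,open("w8.p","wb"));cv2.imwrite("pics/w8r.png",im[:,:,::-1])
o=np.zeros((600,800,3),np.uint8);a=cv2.resize(im[120:390,120:440,::-1],(640,540),interpolation=2);o[:540,:640]=a
cv2.imwrite("pics/w8.png",o[:540,:640])
print(s["tool_pos"],s["force"],s["opening"],s["clock"])
```

```text
[ 0.48451589 -0.20305122  0.20057532] [-0.28480794  0.08785205  0.24483961] 0.07731437651559224 20.7
```

View pics/w8.png

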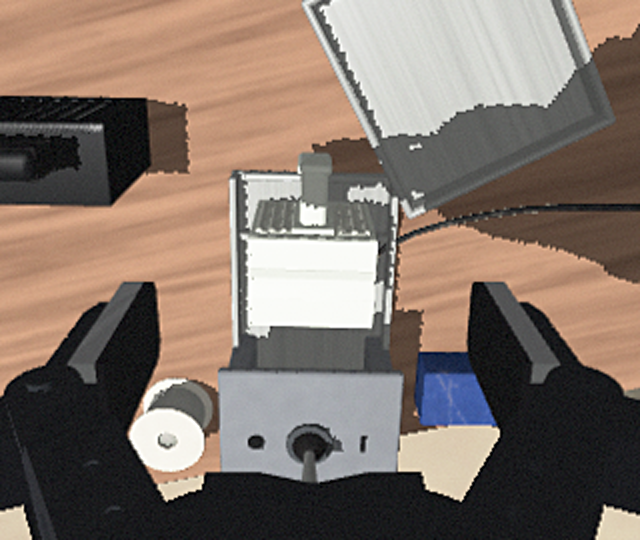

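Run:
```python
from h import *
import pickle
m=pickle.load(open("w8.p","rb"))
T=lambda u,v,z:ray(m,(120+u/2,120+v/2),z)
c=[T(*p,.064) for p in((246,237),(379,237),(376,328),(247,328))]
print(np.round(c,4),np.mean(c,0),[np.linalg.norm(c[i]-c[i-1]).round(4) for i in range(4)])
d=c[1]-c[0];print(np.degrees(np.arctan2(-d[0],d[1])));d=c[2]-c[3];print(np.degrees(np.arctan2(-d[0],d[1])))
a,b=T(219,370,.0745),T(403,376,.0745);print("roof",(a+b)/2,np.linalg.norm(a-b))
print("tray corners",T(408,214,.018),T(613,119,.018))
```

```text
[[ 0.5121 -0.2437  0.064 ]
 [ 0.5275 -0.1809  0.064 ]
 [ 0.5761 -0.1927  0.064 ]
 [ 0.5605 -0.2566  0.064 ]] [ 0.54405616 -0.21847785  0.064     ] [np.float64(0.0501), np.float64(0.0646), np.float64(0.0501), np.float64(0.0659)]
-13.72540554685275
-13.731757371428232
roof [ 0.58708419 -0.2294131   0.0745    ] 0.0926842960643656
tray corners [ 0.53744404 -0.16136938  0.018     ] [ 0.51030932 -0.04443833  0.018     ]
```

Request:
move_arm --commands '[{"x": 20,"y": -5,"z": 0,"twist": 0},{"x": 20,"y": -5,"z": 0,"twist": 0},{"x": 20,"y": -5,"z": -10,"twist": 0},{"x": 0,"y": 0,"z": -40,"twist": 0},{"x": 0,"y": 0,"z": -40,"twist": 0},{"x": 0,"y": 0,"z": -15,"twist": 0},{"x": 0,"y": 0,"z": 0,"twist": 0}]'

```text
clock: 21.62
tool_pos: [0.5428, -0.2173, 0.0927]
tcp_rot: [0.12, 0.993, 0.0, -0.001]
force: [-0.0, -0.9, -0.4]
opening: 0.0849
```

Request:
move_arm --commands '[{"x": 0,"y": 0,"z": -20,"twist": 0},{"x": 0,"y": 0,"z": -20,"twist": 0},{"x": 0,"y": 0,"z": -15,"twist": 0},{"x": 0,"y": 0,"z": -8,"twist": 0},{"x": 0,"y": 0,"z": 0,"twist": 0}]'

```text
clock: 22.25
tool_pos: [0.5436, -0.2175, 0.031]
tcp_rot: [0.12, 0.993, 0.0, -0.0]
force: [0.0, 0.0, -0.3]
opening: 0.0851
```

Request:
move_arm --commands '[{"x": 0,"y": 0,"z": 0,"twist": 0},{"x": 0,"y": 0,"z": 0,"twist": 0},{"x": 0,"y": 0,"z": 0,"twist": 0},{"x": 0,"y": 0,"z": 0,"twist": 0},{"x": 0,"y": 0,"z": 0,"twist": 0},{"x": 0,"y": 0,"z": 0,"twist": 0}]' --grip 1 --newtons 45

```text
clock: 23.0
tool_pos: [0.5441, -0.2179, 0.032]
tcp_rot: [0.12, 0.993, -0.0, 0.001]
force: [0.2, -0.0, 5.3]
opening: 0.0635
```

Request:
move_arm --commands '[{"x": 0,"y": 0,"z": 3,"twist": 0},{"x": 0,"y": 0,"z": 8,"twist": 0},{"x": 0,"y": 0,"z": 15,"twist": 0},{"x": 0,"y": 0,"z": 20,"twist": 0},{"x": 0,"y": 0,"z": 20,"twist": 0},{"x": 0,"y": 0,"z": 0,"twist": 0},{"x": 0,"y": 0,"z": 0,"twist": 0}]'

```text
clock: 23.88
tool_pos: [0.5433, -0.2172, 0.0968]
tcp_rot: [0.119, 0.993, 0.0, -0.0]
force: [-0.8, -0.7, -2.3]
opening: 0.0636
```

Request:
move_arm --commands '[{"x": -8,"y": 12,"z": 0,"twist": 3},{"x": -10,"y": 16,"z": 0,"twist": 4},{"x": -11,"y": 17,"z": 0,"twist": 5},{"x": -11,"y": 17,"z": 0,"twist": 5},{"x": -11,"y": 17,"z": 0,"twist": 5},{"x": -9,"y": 14,"z": 0,"twist": 4},{"x": -7,"y": 10,"z": 0,"twist": 2},{"x": 0,"y": 0,"z": 0,"twist": 0},{"x": 0,"y": 0,"z": 0,"twist": 0}]'

```text
clock: 25.0
tool_pos: [0.477, -0.115, 0.0971]
tcp_rot: [-0.124, 0.992, -0.0, 0.0]
force: [0.5, -0.4, -1.4]
opening: 0.0631
```

Run:
```python
from h import *
import cv2,pickle
s=state();m=camera_model("wrist");im=read_camera("wrist")
pickle.dump(m,open("w9.p","wb"));cv2.imwrite("pics/w9.png",im[:,:,::-1])
print(s["tool_pos"],s["tcp_rot"],s["force"],s["opening"],s["joints"])
# tray outline check: project expected wall-top corners, sample colours just in/outside
c=np.array([.4615,-.118]);a=np.radians(14);u=np.array([np.cos(a),np.sin(a)]);v=np.array([-u[1],u[0]])
for x,y in((-58,0),(-72,0),(-50,50),(-50,-50),(-50,66),(-50,-66)):
    p=proj(m,[*(c+u*x/1e3+v*y/1e3),.004]);
    print((x,y),p.round(),im[int(p[1]),int(p[0])] if 0<=p[1]<420 and 0<=p[0]<560 else None)
```

```text
[ 0.47703926 -0.11501846  0.0970681 ] [-1.23774734e-01  9.92310228e-01 -3.44710285e-04  3.27272673e-04] [ 0.51144948 -0.42748545 -1.38169394] 0.06306888275068027 [-0.00370589  0.49324063  0.27580031  2.03876881 -0.21810388  0.63602868
  2.23590289]
(-58, 0) [279. 121.] [124 123 121]
(-72, 0) [279. 100.] [244 223 152]
(-50, 50) [347. 133.] [185 186 179]
(-50, -50) [210. 132.] [219 219 214]
(-50, 66) [369. 133.] [101  77  62]
(-50, -66) [189. 132.] [177 134 109]
```

Request:
move_arm --commands '[{"x": 0,"y": 0,"z": -15,"twist": 0},{"x": 0,"y": 0,"z": -20,"twist": 0},{"x": 0,"y": 0,"z": -15,"twist": 0},{"x": 0,"y": 0,"z": -8,"twist": 0},{"x": 0,"y": 0,"z": -3,"twist": 0},{"x": 0,"y": 0,"z": -1,"twist": 0},{"x": 0,"y": 0,"z": 0,"twist": 0}]'

```text
clock: 25.92
tool_pos: [0.4768, -0.1146, 0.0353]
tcp_rot: [-0.124, 0.992, -0.0, 0.0]
force: [0.4, 0.1, -1.9]
opening: 0.0634
```

Request:
move_arm --commands '[{"x": 0,"y": 0,"z": -1,"twist": 0},{"x": 0,"y": 0,"z": -1,"twist": 0},{"x": 0,"y": 0,"z": 0,"twist": 0}]'

```text
clock: 26.3
tool_pos: [0.4766, -0.1144, 0.033]
tcp_rot: [-0.124, 0.992, 0.0, 0.0]
force: [-0.5, 0.5, -2.3]
opening: 0.0638
```

Request:
move_arm --commands '[{"x": 0,"y": 0,"z": -1,"twist": 0},{"x": 0,"y": 0,"z": -0.5,"twist": 0},{"x": 0,"y": 0,"z": 0,"twist": 0}]'

```text
clock: 26.68
tool_pos: [0.4765, -0.1145, 0.0315]
tcp_rot: [-0.124, 0.992, -0.0, 0.0]
force: [-0.1, -0.3, -2.0]
opening: 0.0638
```

Request:
move_arm --commands '[{"x": 0,"y": 0,"z": -0.5,"twist": 0},{"x": 0,"y": 0,"z": -0.5,"twist": 0},{"x": 0,"y": 0,"z": 0,"twist": 0}]'

```text
clock: 27.05
tool_pos: [0.4765, -0.1145, 0.0314]
tcp_rot: [-0.124, 0.992, 0.0, 0.0]
force: [-3.0, 1.4, 12.3]
opening: 0.0636
```

Request:
move_arm --commands '[{"x": 0,"y": 0,"z": 0.6,"twist": 0},{"x": 0,"y": 0,"z": 0,"twist": 0}]'

```text
clock: 27.3
tool_pos: [0.4765, -0.1145, 0.0314]
tcp_rot: [-0.124, 0.992, 0.0, 0.0]
force: [-1.6, 0.5, 7.7]
opening: 0.0639
```

Request:
move_arm --commands '[{"x": 0,"y": 0,"z": 0,"twist": 0},{"x": 0,"y": 0,"z": 0,"twist": 0},{"x": 0,"y": 0,"z": 0,"twist": 0},{"x": 0,"y": 0,"z": 0,"twist": 0},{"x": 0,"y": 0,"z": 0,"twist": 0},{"x": 0,"y": 0,"z": 10,"twist": 0},{"x": 0,"y": 0,"z": 20,"twist": 0},{"x": 0,"y": 0,"z": 40,"twist": 0},{"x": 0,"y": 0,"z": 50,"twist": 0},{"x": 0,"y": -20,"z": 50,"twist": 0},{"x": 0,"y": -30,"z": 50,"twist": 0},{"x": 0,"y": -30,"z": 20,"twist": 0},{"x": 0,"y": 0,"z": 0,"twist": 0}]' --grip 0

```text
clock: 28.92
tool_pos: [0.4765, -0.1974, 0.2736]
tcp_rot: [-0.122, 0.993, -0.001, 0.002]
force: [0.5, -0.1, -0.1]
opening: 0.0854
```

Run:
```python
from h import *
import cv2
s=state();m=camera_model("wrist");im=read_camera("wrist");cv2.imwrite("pics/w10.png",im[:,:,::-1])
print(s["tool_pos"],s["force"],s["opening"],s["clock"])
def blobs(mask,z,amin=150):
    mask=cv2.morphologyEx(mask.astype(np.uint8)*255,cv2.MORPH_OPEN,np.ones((3,3)))
    for c in cv2.findContours(mask,0,2)[0]:
        if cv2.contourArea(c)>amin:
            r=cv2.minAreaRect(c);P=[ray(m,p,z) for p in cv2.boxPoints(r)]
            print(cv2.contourArea(c),np.round(r[0]),"ctr",np.mean(P,0).round(3)[:2],"sides",round(np.linalg.norm(P[0]-P[1]),3),round(np.linalg.norm(P[1]-P[2]),3))
hsv=cv2.cvtColor(im,cv2.COLOR_RGB2HSV)
print("white/top z=.0635");blobs((hsv[...,2]>225)&(hsv[...,1]<25),.0635)
print("black hood z=.072");k=(hsv[...,2]<60);k[300:]=0;blobs(k,.072,400)
print("blue");blobs((hsv[...,0]>105)&(hsv[...,0]<130)&(hsv[...,1]>120),.026)
print("yellow");blobs((hsv[...,0]>15)&(hsv[...,0]<32)&(hsv[...,1]>110)&(hsv[...,2]>120),.009)
for n,X in dict(filt_exp=(.4765,-.1145,.0635),hood_exp=(.447,-.331,.072)).items():print(n,proj(m,X))
```

```text
[ 0.47648106 -0.19744915  0.27363083] [ 0.51799844 -0.09229935 -0.12225012] 0.0854355570296054 28.925
white/top z=.0635
413.5 [116. 404.] ctr [ 0.861 -0.352] sides 0.037 0.06
425.0 [152. 266.] ctr [ 0.616 -0.327] sides 0.039 0.029
1477.0 [346. 200.] ctr [ 0.474 -0.115] sides 0.064 0.042
234.0 [345. 166.] ctr [ 0.435 -0.128] sides 0.014 0.029
black hood z=.072
664.5 [379. 282.] ctr [ 0.563 -0.043] sides 0.037 0.05
637.5 [174. 282.] ctr [ 0.627 -0.294] sides 0.037 0.05
674.0 [ 34. 260.] ctr [ 0.64  -0.468] sides 0.083 0.026
4839.0 [441. 274.] ctr [0.535 0.03 ] sides 0.084 0.133
641.5 [163. 131.] ctr [ 0.446 -0.333] sides 0.021 0.059
829.0 [182. 123.] ctr [ 0.434 -0.313] sides 0.043 0.084
1313.5 [373.  57.] ctr [ 0.323 -0.137] sides 0.028 0.081
blue
956.5 [277. 302.] ctr [ 0.654 -0.153] sides 0.048 0.055
yellow
264.0 [297. 106.] ctr [ 0.383 -0.195] sides 0.007 0.074
335.5 [511.  42.] ctr [0.253 0.032] sides 0.052 0.045
167.0 [236.  18.] ctr [ 0.307 -0.29 ] sides 0.007 0.036
153.0 [239.   4.] ctr [ 0.293 -0.289] sides 0.007 0.035
filt_exp [344.85664973 202.40325387]
hood_exp [164.39439525 132.20903112]
```

Run:
```python
from h import *
import cv2
t0=cv2.imread("pics/top0.png");t=camera_model("top")
h=cv2.cvtColor(t0[135:175,300:345],cv2.COLOR_BGR2HSV);k=(h[...,0]>105)&(h[...,0]<130)&(h[...,1]>120)
y,x=np.nonzero(k);print("wax at start",ray(t,(300+x.mean(),135+y.mean()),.026)); print(close_job())
```

```text
wax at start [ 0.65589912 -0.1513825   0.026     ]
the job is handed in; nothing more can be done
None
```

The job is done and handed in at about 29 s on the robot clock.

- **Toggle:** I pushed it left with one finger to near its stop, where the push force was about 8 N, and held it for over a second. It then sprang back to upright.
- **Pre-filter hood:** I lifted it straight off and stood it on the bare board to the right of the tray, at about (0.446, -0.333).
- **Main filter:** The tool could not be tilted, so I gripped the end of the pull tab with vertical fingers just in front of the roof edge and drew the filter about 92 mm forward past the catch. I then took it from above across its 64 mm, turned it to match the tray and lowered it until it touched the tray floor. I let go and backed away.

**Last checks (from image masks):**
- The filter top is at (0.474, -0.115), 64 mm wide at the upright height and inside the tray outline. Its tab is where it should be.
- The hood is within a few mm of where I placed it.
- The wax block is within about 2 mm of its starting position. I did not re-measure the other bystanders.
- The force on the tool is about zero, with nothing touched.

**What I could not check, or what looked odd:**
- My picture-viewing limit was used up, so I did not look at the final scene by eye.
- While feeling for the roof edge, the fingers pressed on it with about 8 N. Setting the filter down peaked at about 12 N.
- A thin black cable appears to lie across the bed and even through the rail. Nothing I felt suggested contact with it.
- The gripper read 12.5 mm on the tab, which is nominally 14 mm wide. It held without slipping.

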